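Fold the pliers shut and put them away in their tool case

TASK

The combination pliers were left open on the low wooden rest. Squeeze their handles fully shut, lift them closed, and lay them flat in the empty bay between the four corner blocks of the open tool case (the half without the spanners), lengthwise and either way round, still closed; open they do not fit.

Things in the scene. Friction and masses are not known exactly. Their poses are not given: they have to be found in the camera images.
- pliers: Red-handled pliers lying flat, 0.22 kg, 11 mm thick, loose across the two rails (14 mm high, 92 mm apart) of a fixed wooden rest with a 3 mm base. Origin: on the underside at half length; own z up, own y along the fixed (+x side) half, from jaws (y = -88 mm) to handle ends (+88). Squeeze and lift at y = +12, midway between the rails, the centre of mass: 50 mm over both handles shut, 62 to 67 as found.
- pliers_upper (a joint): Opening of the pliers (rad): 0 = fully shut (a stop), 0.25 to 0.34 at the start. The handle on the -x side turns about the rivet (at x 0, y -37 mm), counter-clockwise from above as it opens, so the line midway between the handles leaves the rivet at the pliers' yaw plus half this angle. Stiff hinge (0.05 N m), stays where left. Shut, the pliers are symmetric about y, 54 mm wide.
- case: Black plastic tool case, heavy and fixed, unfolded flat. Origin: under the centre of its base half, the one nearer the robot; own z up, own y along its length. Base half: 132 (x) by 218 mm (y) outside, walls 4 mm thick and 34 mm high. Lid half: same outline, 16 mm high, centred at x = +136 mm, holding two spanners. A carrying handle juts out to 93 mm from the origin at -x.
- bay (a point): Centre of the pliers' bay in the base half, 14 mm above the bench, level with the grey ledges at its two ends that the pliers lie on. Bay 210 mm long (case's y). Four corner blocks (25 by 55 mm, tops 32 mm above the bench) leave 74 mm of width (x = -37 to +37). The middle 100 mm of the length is a finger well 124 mm wide, its floor 10 mm below the ledges.

How it is judged:
By the outcome, as a careful person would: the job done as asked, in the order asked, and still so for the second after the job is handed in, with the robot touching nothing.
It also fails if it takes over 35 s, if anything falls off the work surface, if the arm or the gripper's body presses on something with over 40 N, if the wrist force passes 120 N, or if a joint passes its speed limit or range.

ROBOT

A 6-joint arm with a two-finger parallel gripper is mounted at the origin on a cart in front of the work surface, level with it; the furniture and walls round the work are solid. World frame = base frame: x ahead of the robot, y to its left, z up, the work surface at z = 0. Lengths are in m, angles in rad, forces in N, time in s.
With the tool pointing down it reaches from about 0.35 to 0.975 m from the base axis. Payload 4.9 kg.
Tool frame: the origin (TCP) lies at the very end of the fingers, on their centre line; the grasp point (between the pads) lies 19 mm behind it; z points along the fingers, y is the line along which they close (so a half turn about z gives the same grasp; the last joint's range is limited). The gripper opens to 85 mm and grips with 20 to 120 N. Pads are 22 mm wide; open, the fingers measure 114 mm over their backs; the gripper's body (76 mm by 85 mm) begins 54 mm behind the grasp point. The pads swing forward as they close: fully open they stand 13 mm farther back than shut.
Start: joints at [0.996, 0.053, 1.613, -0, 1.476, -0.119], TCP at [0.275, 0.561, 0.231] pointing down, gripper open.
Joint ranges: [-3.01, 3.01], [-1.01, 2.22], [0.06, 2.58], [-1.02, 4.17], [0.09, 2.62], [-3.14, 3.14]. Speed limits (rad/s): [2.57, 2.57, 3.14, 3.14, 3.14, 3.14].

INTERFACE

Orientations are given as a unit quaternion [w, x, y, z].
In Python, from plant import state, optics, ticket, nets gives the robot as it stands. The module is installed in compiled form; this text tells all that it offers.
- The arm moves only by the shell command python3 -m inch 'ROWS' [OPENING]. ROWS is JSON, a list of rows, each an object of numbers: "dx", "dy", "dz": the shift along the tool's x, y, z as a fraction of full scale; "rx", "ry", "rz": the turn, a rotation vector about the tool's x, y, z as a fraction of full scale. In form: [{"dx": .., "dy": .., "dz": .., "rx": .., "ry": .., "rz": ..}, ...]. A call has 1 to 5 rows; each row is the pose to reach, as a shift and turn from the pose commanded when the call began, along the tool's axes at that moment; what a row does not reach only later rows make up. Full scale, the value 1, is 0.8 m for a shift and 1.5 rad for a turn. A row lasts 1/10 s, in which the tool goes at most 50 mm and 8.59 degrees, less where a joint would pass 70% of its speed; a pose out of reach is approached as far as the arm can. A call with a number of a shift or a turn outside -1 to 1 is refused whole. A call with a gripper value outside its range is refused whole. OPENING is the opening, from -1 (shut) to 1 (fully open), set as the call begins (- or left out, the last holds). The fingers move at their own pace and stop on an object; the grip force is fixed at half the most. Time passes only in rows, so rows that repeat a pose let the fingers close. It gives the time, the measured TCP pose, the force, the opening and the grip force at its end, in the units of the state.
- state(): the state, without advancing time (a new reading comes with each control period).
- optics.grab_frame(name): name is "scene" or "top" or "wrist"; returns the picture (400x640x3 uint8, red, green, blue); there is no depth.
- optics.camera_info(name): a dict with "fx", "fy", "cx", "cy" (pixels), "k1" (the pictures are not rectified: a ray, as slopes to the right and down, at radius r is drawn at 1 + k1 r^2 times it, then the intrinsics apply), "R" (3x3) and "t" (3): a world point X has camera coordinates R X + t. Camera axes: x right, y down, z forward; pixel columns grow to the right and rows downward; lengths in m; the calibration is good to about 2 mm. A picture is of the moment at which its call begins: read the wrist's pose just before it. camera_info takes no time and is no camera call; for the wrist camera it gives the pose at the moment of the call.
- ticket.job_done(): hands the job in; it is judged then, once.
Trained networks look in the newest picture that a camera, given by its name, has taken for a name from the list of things; names that differ only in an ending like _2 or _b are one class to them, and where a whole thing is asked for, a point or a joint stands for the part that bears it (a point fixed in the world has none). Each returns a list of dicts, best first, with "confidence" (0 to 1); they miss things now and then, are a little off and sometimes report something else, mostly with a low value. They report only what shows in the picture. A call takes as long as a camera call.
- nets.boxes_of(camera, name): "bbox" ([centre column, centre row, width, height] in pixels, round what is visible of it).
- nets.outline_of(camera, name): "pixels" (400x640 bool, what is visible of it) and "bbox" ([centre column, centre row, width, height] in pixels, round what is visible of it).
The state is a dict: "time": time; "joint_pos": joint angles; "joint_vel": joint speeds; "joint_efforts": joint torques, N m; "tool_pos": TCP position; "tool_rot": TCP orientation; "contact_force": force on the tool from outside, world axes, zero at the start; "ft_torque": the same for the moment, N m; "gripper_width": opening from 0.0 (shut) to 1.0 (fully open); "grasp_force": force on a finger pad.
Only numpy, scipy, OpenCV 4.12 (cv2) and the standard library are available. Lean on these libraries where they do the work, as an engineer would, in place of code of your own. Each camera call takes 0.05 s, during which the arm holds its last target. There are 200 camera calls.

## Working session

There is one attempt and no reset: what is moved stays moved. The work goes in short steps, Python scripts to look and compute and a shell command to move; the robot and the scene stay as the last step left them, time stands still between calls to the robot, and variables do not carry over. Pictures are saved under pics/ and viewed, at most 10 in all, crops included, and the job is handed in when it is done.

```bash
mkdir -p pics; cat > h.py <<'E'
import numpy as np, cv2
from scipy.spatial.transform import Rotation as Ro
from plant import state, optics, ticket, nets
def ray(ci,px):
    px=np.atleast_2d(np.asarray(px,float))
    K=np.array([[ci['fx'],0,ci['cx']],[0,ci['fy'],ci['cy']],[0,0,1]])
    u=cv2.undistortPoints(px[:,None,:],K,np.array([ci['k1'],0,0,0.]))[:,0]
    R=np.array(ci['R']);t=np.array(ci['t'])
    return -R.T@t, np.c_[u,np.ones(len(u))]@R
def toz(ci,px,z):
    o,d=ray(ci,px); return o+d*((z-o[2])/d[:,2])[:,None]
def save(im,n): cv2.imwrite('pics/'+n,cv2.cvtColor(im,cv2.COLOR_RGB2BGR))
E
python3 - <<'E'
from h import *
ims=[]
s=state();print(s['time'],s['tool_pos'],s['tool_rot'])
for c in ['top','scene']:
    ci=optics.camera_info(c);im=optics.grab_frame(c);ims.append(im);save(im,c+'.png')
    print(c,{k:np.round(v,3).tolist() for k,v in ci.items()})
    for n in ['pliers','pliers_upper','case']:
        for r in nets.outline_of(c,n)[:2]:
            p=r['pixels'];np.save(f'{c}_{n}.npy',p) 
            ys,xs=np.nonzero(p)
            q=toz(ci,np.c_[xs,ys],0.02)
            print(c,n,r['confidence'],np.round(r['bbox']),p.sum(),q.mean(0).round(3),q.min(0).round(3),q.max(0).round(3))
save(np.vstack(ims)[:, :],'both.png')
E
```

```text
0.0 [0.27475914 0.56067758 0.23007371] [-3.52244715e-04  2.25941332e-01  9.74140375e-01 -9.59049340e-04]
top {'fx': 506.183, 'fy': 506.183, 'cx': 318.852, 'cy': 201.088, 'k1': 0.048, 'R': [[-0.023, -1.0, 0.002], [-0.983, 0.022, -0.184], [0.184, -0.007, -0.983]], 't': [0.01, 0.516, 1.204]}
top pliers 0.86 [408. 216.  65.  34.] 713 [ 0.477 -0.222  0.02 ] [ 0.437 -0.308  0.02 ] [ 0.523 -0.138  0.02 ]
top pliers_upper 0.75 [210. 192. 108. 120.] 9531 [0.554 0.269 0.02 ] [0.399 0.136 0.02 ] [0.711 0.401 0.02 ]
top pliers_upper 0.56 [406. 224.  62.  19.] 253 [ 0.461 -0.224  0.02 ] [ 0.441 -0.3    0.02 ] [ 0.485 -0.141  0.02 ]
top case 0.91 [210. 193. 106. 121.] 9233 [0.555 0.269 0.02 ] [0.399 0.139 0.02 ] [0.711 0.401 0.02 ]
scene {'fx': 388.27, 'fy': 388.27, 'cx': 318.622, 'cy': 205.271, 'k1': -0.072, 'R': [[-0.757, 0.653, -0.012], [0.521, 0.593, -0.614], [-0.394, -0.471, -0.789]], 't': [0.398, -0.233, 1.196]}
scene pliers 0.91 [285. 163.  47.  42.] 362 [ 0.477 -0.223  0.02 ] [ 0.439 -0.305  0.02 ] [ 0.52  -0.142  0.02 ]
scene pliers_upper 0.74 [285. 158.  50.  29.] 213 [ 0.458 -0.222  0.02 ] [ 0.438 -0.31   0.02 ] [ 0.485 -0.139  0.02 ]
scene case 0.92 [391. 307. 162. 142.] 12632 [0.563 0.274 0.02 ] [0.403 0.137 0.02 ] [0.714 0.398 0.02 ]
```

View pics/top.png

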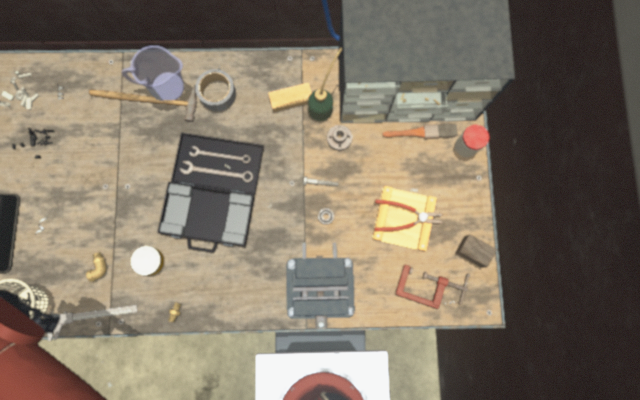

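Pliers lie at about (408,216) px, jaws to the right (world -y), on the yellow rest. The case is at (210,193), with the bay half nearer the robot. Next I'll check obstacle heights in the scene view and work out the way over.

```bash
python3 - <<'E'
from h import *
s=state();ci=optics.camera_info('wrist')
R=Ro.from_quat(np.roll(s['tool_rot'],-1)).as_matrix();print(R.round(3))
Rc=np.array(ci['R']);t=np.array(ci['t']);print('cam in tool',(R.T@(-Rc.T@t-s['tool_pos'])).round(3),(R.T@Rc.T).round(2), ci['fx'])
c=optics.camera_info('top');print(toz(c,[[320,285],[408,285],[288,260],[352,315],[420,216]],0.05).round(3))
E
```

```text
[[-0.898  0.44  -0.   ]
 [ 0.44   0.898 -0.   ]
 [ 0.    -0.    -1.   ]]
cam in tool [ 0.068 -0.    -0.143] [[ 0.   -0.96 -0.27]
 [ 1.    0.    0.  ]
 [-0.   -0.27  0.96]] 342.3523184009346
[[ 0.311  0.     0.05 ]
 [ 0.307 -0.21   0.05 ]
 [ 0.373  0.076  0.05 ]
 [ 0.24  -0.074  0.05 ]
 [ 0.473 -0.249  0.05 ]]
```

View pics/scene.png

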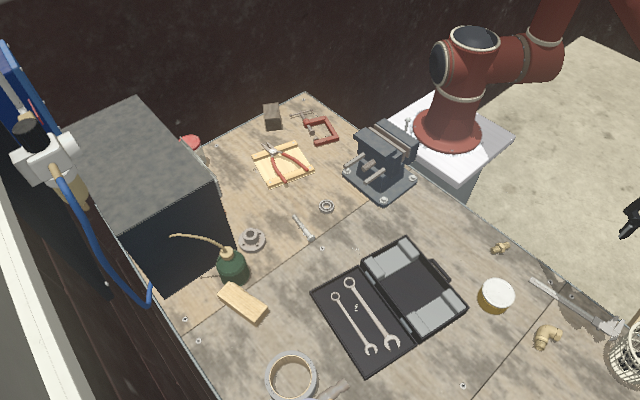

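The vice near (0.31, 0) is about 0.12 m tall, so I'll route at x > 0.4 and high, stopping over the case on the way.

```bash
R='[{"dx":-0.39,"dy":-0.232,"dz":-0.1,"rz":0.6}]'
python3 -m inch '[{"dx":-0.39,"dy":-0.232,"dz":-0.1,"rz":0.6},{"dx":-0.39,"dy":-0.232,"dz":-0.1,"rz":0.6},{"dx":-0.39,"dy":-0.232,"dz":-0.1,"rz":0.6},{"dx":-0.39,"dy":-0.232,"dz":-0.1,"rz":0.6},{"dx":-0.39,"dy":-0.232,"dz":-0.1,"rz":0.6}]' 1; python3 - <<'E'
from h import *
s=state();print(s['tool_pos'],s['tool_rot'],s['time'])
E
```

```text
[0.27506538 0.56109548 0.23111902] [-5.88228498e-05  2.25946309e-01  9.74139741e-01 -1.62919831e-04] 0.4validation failed for argument at $[0]...
```

```bash
python3 -m inch '[{"dx":-0.39,"dy":-0.232,"dz":-0.1,"rx":0,"ry":0,"rz":0.6},{"dx":-0.39,"dy":-0.232,"dz":-0.1,"rx":0,"ry":0,"rz":0.6},{"dx":-0.39,"dy":-0.232,"dz":-0.1,"rx":0,"ry":0,"rz":0.6},{"dx":-0.39,"dy":-0.232,"dz":-0.1,"rx":0,"ry":0,"rz":0.6},{"dx":-0.39,"dy":-0.232,"dz":-0.1,"rx":0,"ry":0,"rz":0.6}]' 1; python3 - <<'E'
from h import *
s=state();print(s['tool_pos'],s['tool_rot'],s['time'])
R=Ro.from_quat(np.roll(s['tool_rot'],-1)).as_matrix();print(R.round(3))
print('to case view', R.T@(np.array([.46,.25,.33])-s['tool_pos'])/.8)
E
```

```text
time: 0.9
tool_pos: [0.4092, 0.3551, 0.2857]
tool_rot: [0.0, 0.569, 0.822, 0.0]
contact_force: [-0.3, 0.7, -0.8]
gripper_width: 0.998
grasp_force: 0.0
[0.40922359 0.35507799 0.28573447] [1.45759879e-04 5.69384670e-01 8.22071164e-01 2.78078604e-04] 0.9
[[-0.352  0.936  0.001]
 [ 0.936  0.352  0.   ]
 [ 0.     0.001 -1.   ]]
to case view [-0.14527299  0.01327031 -0.05533484]
```

```bash
python3 -m inch '[{"dx":-0.145,"dy":0.013,"dz":-0.055,"rx":0,"ry":0,"rz":0.15},{"dx":-0.145,"dy":0.013,"dz":-0.055,"rx":0,"ry":0,"rz":0.15},{"dx":-0.145,"dy":0.013,"dz":-0.055,"rx":0,"ry":0,"rz":0.15},{"dx":-0.145,"dy":0.013,"dz":-0.055,"rx":0,"ry":0,"rz":0.15}]'; python3 - <<'E'
from h import *
s=state();ci=optics.camera_info('wrist');im=optics.grab_frame('wrist');save(im,'w1.png')
R=Ro.from_quat(np.roll(s['tool_rot'],-1)).as_matrix();print(s['tool_pos'],R.round(3).tolist())
np.save('w1ci.npy',ci,allow_pickle=True)
print('to pliers view', R.T@(np.array([.46,-.22,.30])-s['tool_pos'])/.8)
for r in nets.outline_of('wrist','case')[:1]:
    p=r['pixels'];print(r['confidence'],r['bbox']); np.save('w1case.npy',p)
    ys,xs=np.nonzero(p);q=toz(ci,np.c_[xs,ys],0.02)
    print(cv2.minAreaRect((q[:,:2]*1000).astype(np.float32)))
E
```

```text
time: 1.3
tool_pos: [0.4615, 0.2499, 0.3313]
tool_rot: [0.001, 0.658, 0.753, 0.002]
contact_force: [0.5, -0.3, 0.8]
gripper_width: 0.998
grasp_force: 0.0
[0.46149741 0.2499192  0.3313405 ] [[-0.135, 0.991, 0.004], [0.991, 0.135, 0.001], [0.0, 0.004, -1.0]]
to pliers view [-0.58177926 -0.08130745  0.03870153]
0.96 [391.1, 147.2, 239.9, 216.5]
((546.2871704101562, 268.57513427734375), (225.28298950195312, 291.95794677734375), 79.656494140625)
```

View pics/w1.png

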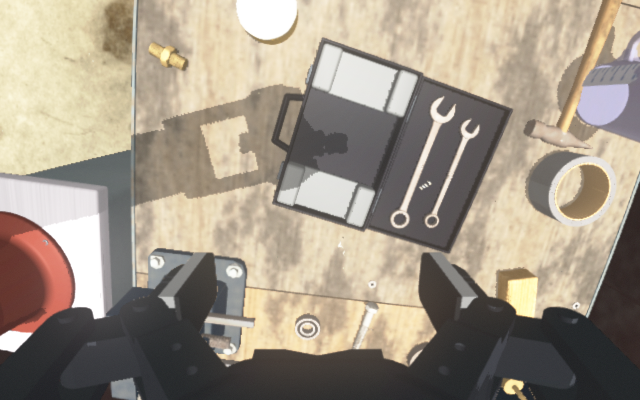

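Case base half: outer rim corners near (324,39), (423,73), (366,230), (275,203); bay open between the grey corner blocks. Fit it, and fly on to the pliers.

```bash
python3 -m inch '[{"dx":-0.32,"dy":-0.058,"dz":0.075,"rx":0,"ry":0,"rz":0},{"dx":-0.32,"dy":-0.058,"dz":0.075,"rx":0,"ry":0,"rz":0},{"dx":-0.32,"dy":-0.058,"dz":0.075,"rx":0,"ry":0,"rz":0},{"dx":-0.32,"dy":-0.058,"dz":0.075,"rx":0,"ry":0,"rz":0},{"dx":-0.32,"dy":-0.058,"dz":0.075,"rx":0,"ry":0,"rz":0}]'; cat > look.py <<'E'
from h import *
import sys
s=state();ci=optics.camera_info('wrist');im=optics.grab_frame('wrist');save(im,sys.argv[1]+'.png')
np.save(sys.argv[1]+'ci.npy',ci,allow_pickle=True)
R=Ro.from_quat(np.roll(s['tool_rot'],-1)).as_matrix();print(s['time'],s['tool_pos'],R.round(3).tolist())
for n in sys.argv[2:]:
  for r in nets.outline_of('wrist',n)[:1]:
    p=r['pixels'];print(n,r['confidence'],r['bbox']);np.save(f'{sys.argv[1]}_{n}.npy',p)
    ys,xs=np.nonzero(p);q=toz(ci,np.c_[xs,ys],0.0225)[:,:2]
    print(q.mean(0),cv2.minAreaRect((q*1000).astype(np.float32)))
E
python3 look.py w2 pliers pliers_upper
```

```text
time: 2.4
tool_pos: [0.4636, -0.2412, 0.2715]
tool_rot: [-0.001, 0.655, 0.756, 0.0]
contact_force: [1.2, -0.0, -0.5]
gripper_width: 1.002
grasp_force: 0.0
2.4 [ 0.46362745 -0.24122596  0.27152588] [[-0.142, 0.99, -0.0], [0.99, 0.142, 0.001], [0.001, -0.0, -1.0]]
pliers 0.67 [341.6, 148.9, 75.7, 155.7]
[ 0.47548784 -0.21963082] ((473.1756286621094, -227.26502990722656), (171.81143188476562, 81.26141357421875), 85.18792724609375)
pliers_upper 0.76 [320.1, 149.8, 31.7, 154.2]
[ 0.45850738 -0.22424814] ((460.3564147949219, -226.178955078125), (24.770732879638672, 173.2588348388672), 16.543079376220703)
```

View pics/w2.png

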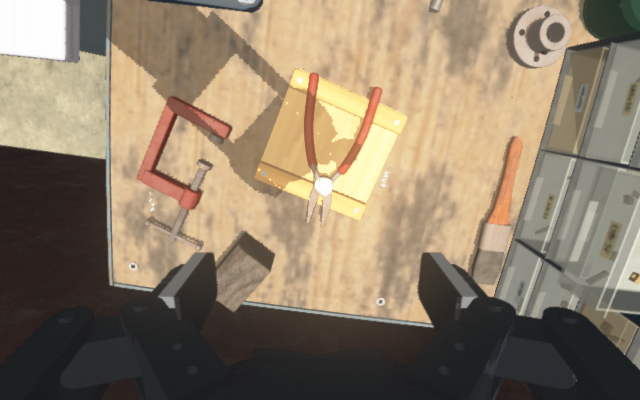

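Rivet at (324,186), handle ends (314,75) and (377,91), jaw tips (309,221),(325,221).

```bash
python3 - <<'E'
from h import *
ci=np.load('w2ci.npy',allow_pickle=True).item()
q=toz(ci,[[324,186],[314,74],[378,90],[308,222],[325,222]],.022)[:,:2];print(q.round(4).tolist())
r,a,b=q[:3]
for p in (a,b): print(np.linalg.norm(p-r),np.degrees(np.arctan2(*(p-r)[::-1])))
print('spread',np.linalg.norm(a-b))
for k in ['pliers','pliers_upper']:
  ys,xs=np.nonzero(np.load(f'w2_{k}.npy'));z=toz(ci,np.c_[xs,ys],.022)[:,:2]
  u0=((a-r)/np.linalg.norm(a-r)+(b-r)/np.linalg.norm(b-r));u0/=np.linalg.norm(u0);n=np.array([-u0[1],u0[0]])
  l=(z-r)@u0;w=(z-r)@n
  print(k,'along',l.min(),l.max(),np.degrees(np.arctan2(u0[1],u0[0])))
  for c in (30,40,49,60,80,100,115):
    m=abs(l-c/1000)<.003; print(c,w[m].min().round(4),w[m].max().round(4),end=' | ')
  print()
s=state();g=r+.049*u0;print('grasp xy',g,'tool y angle',np.degrees(np.arctan2(s['tool_pos'][1]*0+Ro.from_quat(np.roll(s['tool_rot'],-1)).as_matrix()[1,1],Ro.from_quat(np.roll(s['tool_rot'],-1)).as_matrix()[0,1])))
# rails
print(toz(ci,[[300,75],[405,125],[260,172],[360,213]],.014).round(4)[:,:2])
E
```

```text
[[0.4738, -0.263], [0.4447, -0.1409], [0.5168, -0.1473], [0.4613, -0.3099], [0.4816, -0.307]]
0.125551435335659 103.40492660056093
0.12344459080541832 69.63892346353256
spread 0.07234110374169542
pliers along -0.050675805554826155 0.12239827463782597 86.52192503204675
30 -0.0263 0.028 | 40 -0.029 0.0311 | 49 -0.0316 0.034 | 60 -0.0346 0.0361 | 80 -0.039 0.0391 | 100 -0.0392 0.0406 | 115 -0.0396 0.0414 | 
pliers_upper along -0.047914974033751855 0.12057908868595107 86.52192503204675
30 0.0151 0.0269 | 40 0.0197 0.0311 | 49 0.0226 0.034 | 60 0.0249 0.0361 | 80 0.0288 0.038 | 100 0.0307 0.0402 | 115 0.032 0.0403 | 
grasp xy [ 0.47682142 -0.21411783] tool y angle 7.901652117393433
[[ 0.4293 -0.1434]
 [ 0.5561 -0.1802]
 [ 0.3965 -0.2587]
 [ 0.523  -0.2921]]
```

```bash
python3 -m inch '[{"dx":0.031,"dy":0.021,"dz":0.215,"rx":0,"ry":0,"rz":0.133},{"dx":0.031,"dy":0.021,"dz":0.215,"rx":0,"ry":0,"rz":0.133},{"dx":0.031,"dy":0.021,"dz":0.215,"rx":0,"ry":0,"rz":0.133},{"dx":0.031,"dy":0.021,"dz":0.215,"rx":0,"ry":0,"rz":0.133},{"dx":0.031,"dy":0.021,"dz":0.215,"rx":0,"ry":0,"rz":0.133}]'; python3 look.py w3 pliers_upper
```

```text
time: 3.05
tool_pos: [0.4743, -0.2095, 0.0958]
tool_rot: [-0.005, 0.726, 0.687, -0.001]
contact_force: [-0.0, -0.1, -0.8]
gripper_width: 0.997
grasp_force: 0.0
3.05 [ 0.47425413 -0.20946688  0.09577851] [[0.056, 0.998, -0.008], [0.998, -0.056, 0.006], [0.005, -0.009, -1.0]]
pliers_upper 0.6 [301.8, 225.4, 84.5, 246.5]
[ 0.45715455 -0.21937786] ((460.43927001953125, -226.01412963867188), (25.741119384765625, 177.4908905029297), 15.878198623657227)
```

View pics/w3.png

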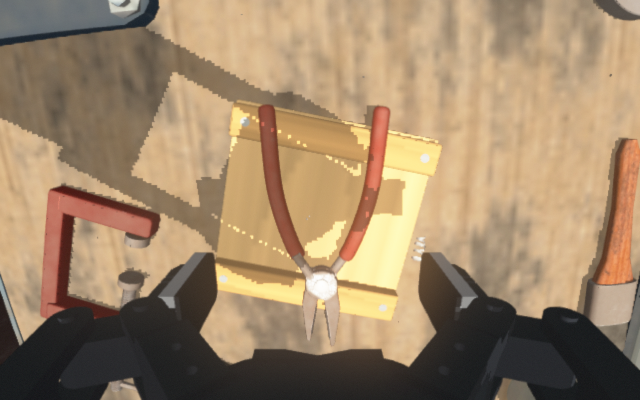

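Pliers symmetrical between the fingers: rivet (321,285), handle ends (266,107),(382,108).

```bash
python3 - <<'E'
from h import *
ci=np.load('w3ci.npy',allow_pickle=True).item()
q=toz(ci,[[321,285],[266,107],[382,109]],.022)[:,:2];r,a,b=q;print(q.round(4))
for p in (a,b): print(np.linalg.norm(p-r),np.degrees(np.arctan2(*(p-r)[::-1])))
u=(a-r)/np.linalg.norm(a-r)+(b-r)/np.linalg.norm(b-r);u/=np.linalg.norm(u);g=r+.049*u;print('bis',np.degrees(np.arctan2(u[1],u[0])),'g',g)
s=state();R=Ro.from_quat(np.roll(s['tool_rot'],-1)).as_matrix()
print(s['tool_pos'],'rows',R.T@(np.r_[g,.003]-s['tool_pos'])/.8)
E
```

```text
[[ 0.4723 -0.2636]
 [ 0.4448 -0.1406]
 [ 0.5161 -0.1457]]
0.12600372081222075 102.56939593214446
0.12575958017054975 69.61915913571579
bis 86.09427753393012 g [ 0.47559232 -0.21468987]
[ 0.47750861 -0.21274785  0.10157567] rows [-0.00256246 -0.00228882  0.12321888]
```

```bash
python3 -m inch '[{"dx":-0.002,"dy":-0.002,"dz":0.05,"rx":0,"ry":0,"rz":0},{"dx":-0.002,"dy":-0.002,"dz":0.09,"rx":0,"ry":0,"rz":0},{"dx":-0.002,"dy":-0.002,"dz":0.12,"rx":0,"ry":0,"rz":0},{"dx":-0.002,"dy":-0.002,"dz":0.12,"rx":0,"ry":0,"rz":0},{"dx":-0.002,"dy":-0.002,"dz":0.12,"rx":0,"ry":0,"rz":0}]'
```

```text
time: 3.65
tool_pos: [0.4769, -0.2164, 0.0074]
tool_rot: [0.002, 0.728, 0.686, 0.0]
contact_force: [-0.3, 0.4, 0.0]
gripper_width: 1.001
grasp_force: 0.0
```

```bash
python3 -m inch '[{"dx":0,"dy":0,"dz":0.001,"rx":0,"ry":0,"rz":0},{"dx":0,"dy":0,"dz":0.001,"rx":0,"ry":0,"rz":0},{"dx":0,"dy":0,"dz":0.001,"rx":0,"ry":0,"rz":0},{"dx":0,"dy":0,"dz":0.001,"rx":0,"ry":0,"rz":0},{"dx":0,"dy":0,"dz":0.001,"rx":0,"ry":0,"rz":0}]' -1;  python3 -m inch '[{"dx":0,"dy":0,"dz":0,"rx":0,"ry":0,"rz":0},{"dx":0,"dy":0,"dz":0,"rx":0,"ry":0,"rz":0},{"dx":0,"dy":0,"dz":0,"rx":0,"ry":0,"rz":0},{"dx":0,"dy":0,"dz":0,"rx":0,"ry":0,"rz":0},{"dx":0,"dy":0,"dz":0,"rx":0,"ry":0,"rz":0}]'; python3 look.py w4 pliers
```

```text
time: 4.15
tool_pos: [0.4779, -0.2168, 0.0081]
tool_rot: [0.003, 0.728, 0.686, 0.001]
contact_force: [-1.5, 2.2, 11.4]
gripper_width: 0.562
grasp_force: 59.4
time: 4.65
tool_pos: [0.4779, -0.2168, 0.0081]
tool_rot: [0.003, 0.728, 0.686, 0.001]
contact_force: [-0.2, 2.1, 10.2]
gripper_width: 0.564
grasp_force: 59.4
4.65 [ 0.47794591 -0.21682563  0.00810601] [[0.06, 0.998, 0.006], [0.998, -0.06, -0.002], [-0.002, 0.006, -1.0]]
pliers 0.93 [321.4, 211.8, 141.6, 282.4]
[ 0.47889223 -0.1913096 ] ((478.3162841796875, -198.17271423339844), (117.8598403930664, 53.31826400756836), 83.0108642578125)
```

View pics/w4.png

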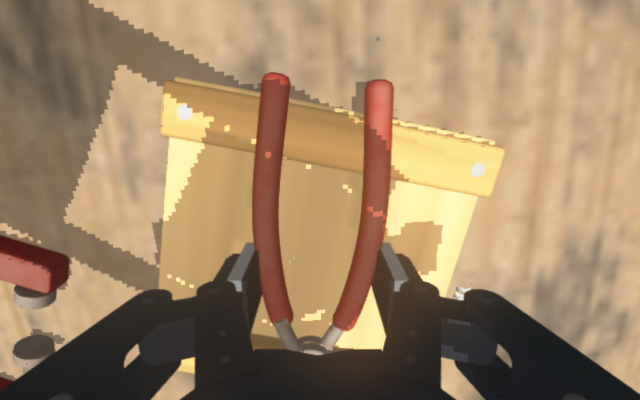

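Handles shut (outer width 53 mm, gripper 48 mm, 59 N). Lift straight up.

```bash
python3 -m inch '[{"dx":0,"dy":0,"dz":-0.015,"rx":0,"ry":0,"rz":0},{"dx":0,"dy":0,"dz":-0.04,"rx":0,"ry":0,"rz":0},{"dx":0,"dy":0,"dz":-0.08,"rx":0,"ry":0,"rz":0},{"dx":0,"dy":0,"dz":-0.13,"rx":0,"ry":0,"rz":0},{"dx":0,"dy":0,"dz":-0.19,"rx":0,"ry":0,"rz":0}]' ; python3 look.py w5 pliers
```

```text
time: 5.25
tool_pos: [0.4735, -0.2147, 0.1563]
tool_rot: [-0.002, 0.728, 0.686, -0.001]
contact_force: [1.3, -1.5, -2.4]
gripper_width: 0.559
grasp_force: 61.9
5.25 [ 0.47347217 -0.21465119  0.15628616] [[0.06, 0.998, -0.003], [0.998, -0.059, 0.002], [0.002, -0.003, -1.0]]
pliers 0.75 [320.9, 213.3, 137.6, 281.2]
[ 0.47193431 -0.2371202 ] ((471.016845703125, -250.94613647460938), (253.8927001953125, 114.65444946289062), 83.48770904541016)
```

View pics/w5.png

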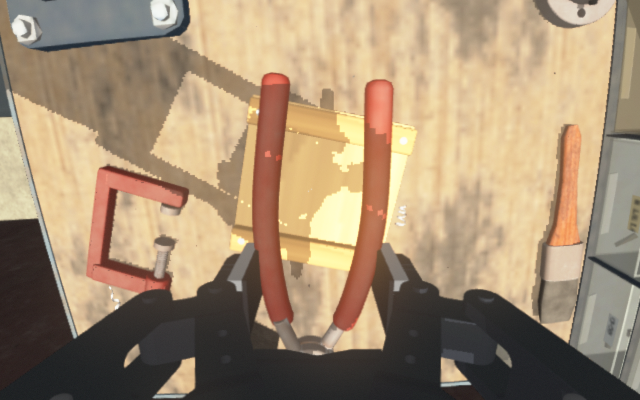

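Pliers held level and closed between the pads (handle ends (275,80),(379,87)); force reads their 2.2 N weight.

```bash
cat > rel.py <<'E'
from h import *
ci=np.load('w4ci.npy',allow_pickle=True).item()
R=np.array([[0.06,0.998,0.006],[0.998,-0.06,-0.002],[-0.002,0.006,-1.0]]);p=np.array([0.47794591,-0.21682563,0.00810601])
q=toz(ci,[[275,81],[379,89],[312,352]],.020)
t=(q-p)@R;print(t.round(4),np.linalg.norm(t[0]-t[1]))
m=t[:2].mean(0);print('axis yaw in tool (from ends normal)',np.degrees(np.arctan2(*(t[1]-t[0])[:2])), 'from rivet',np.degrees(np.arctan2(*(m-t[2])[[1,0]])),'mid',m)
s=state();Rt=Ro.from_quat(np.roll(s['tool_rot'],-1)).as_matrix();print(s['tool_pos'],'tool y ang',np.degrees(np.arctan2(Rt[1,1],Rt[0,1])))
for tgt in ([.490,.0,.17],[.497,.292,.12]): print(Rt.T@(np.array(tgt)-s['tool_pos'])/.8)
E
python3 rel.py
```

```text
[[ 0.0759 -0.0165 -0.0121]
 [ 0.0732  0.0215 -0.0119]
 [-0.0413 -0.0035 -0.0118]] 0.03814907998154292
axis yaw in tool (from ends normal) -4.111926628068728 from rivet 2.970505509308101 mid [ 0.07455289  0.0025133  -0.01200112]
[ 0.4790716  -0.21810244  0.16542712] tool y ang -3.3998046336627303
[ 0.27290621 -0.00245425 -0.00784289]
[ 0.63824997 -0.01620293  0.05167787]
```

```bash
python3 -m inch '[{"dx":0.06,"dy":0,"dz":-0.01,"rx":0,"ry":0,"rz":0.03},{"dx":0.12,"dy":0,"dz":-0.01,"rx":0,"ry":0,"rz":0.03},{"dx":0.18,"dy":0,"dz":-0.01,"rx":0,"ry":0,"rz":0.03},{"dx":0.24,"dy":0,"dz":-0.01,"rx":0,"ry":0,"rz":0.03},{"dx":0.3,"dy":0,"dz":-0.01,"rx":0,"ry":0,"rz":0.03}]'; cat > to.py <<'E'
from h import *
import sys
optics.grab_frame('wrist')
s=state();Rt=Ro.from_quat(np.roll(s['tool_rot'],-1)).as_matrix()
print(s['tool_pos'],s['grasp_force'],'tool x ang',np.degrees(np.arctan2(Rt[1,0],Rt[0,0])),'tilt',Rt[2].round(3))
print((Rt.T@(np.array(eval(sys.argv[1]))-s['tool_pos'])/.8).round(4))
E
python3 to.py '[.498,.291,.12]'
```

```text
time: 5.85
tool_pos: [0.4885, 0.0258, 0.1639]
tool_rot: [0.0, 0.743, 0.669, -0.0]
contact_force: [1.6, 0.4, -3.0]
gripper_width: 0.561
grasp_force: 61.9
[0.48834067 0.03248187 0.16388952] 61.87867383356206 tool x ang 84.32595324851935 tilt [ 0.006 -0.001 -1.   ]
[ 0.3224 -0.0199  0.057 ]
```

```bash
python3 -m inch '[{"dx":0.06,"dy":-0.004,"dz":0,"rx":0,"ry":0,"rz":0},{"dx":0.12,"dy":-0.008,"dz":0,"rx":0,"ry":0,"rz":0},{"dx":0.18,"dy":-0.012,"dz":0,"rx":0,"ry":0,"rz":0},{"dx":0.24,"dy":-0.016,"dz":0.01,"rx":0,"ry":0,"rz":0},{"dx":0.29,"dy":-0.02,"dz":0.02,"rx":0,"ry":0,"rz":0}]';python3 -m inch '[{"dx":0.032,"dy":0,"dz":0.03,"rx":0,"ry":0,"rz":0},{"dx":0.032,"dy":0,"dz":0.035,"rx":0,"ry":0,"rz":0},{"dx":0.032,"dy":0,"dz":0.035,"rx":0,"ry":0,"rz":0}]'; python3 to.py '[.498,.291,.06]'; python3 look.py w6 case pliers
```

```text
time: 6.4
tool_pos: [0.4972, 0.2585, 0.1481]
tool_rot: [0.0, 0.743, 0.67, 0.0]
contact_force: [0.7, -0.3, -2.5]
gripper_width: 0.559
grasp_force: 61.9
time: 6.7
tool_pos: [0.4989, 0.2814, 0.1182]
tool_rot: [-0.0, 0.743, 0.67, -0.002]
contact_force: [0.3, -0.9, -2.4]
gripper_width: 0.56
grasp_force: 62.3
[0.49977922 0.28116198 0.11948198] 62.268424998183036 tool x ang 84.01730361555364 tilt [-0.001 -0.001 -1.   ]
[ 0.0121 -0.0034  0.0743]
6.75 [0.49977922 0.28116198 0.11948198] [[0.104, 0.995, -0.001], [0.995, -0.104, -0.001], [-0.001, -0.001, -1.0]]
case 0.69 [394.8, 190.4, 414.0, 309.8]
[0.56024116 0.29516235] ((546.236328125, 266.8800354003906), (228.5983123779297, 283.73699951171875), 79.9401626586914)
pliers 0.63 [322.2, 214.1, 142.8, 285.5]
[0.49862312 0.27042602] ((497.0425720214844, 258.22705078125), (220.52723693847656, 99.41244506835938), 80.56012725830078)
```

View pics/w6.png

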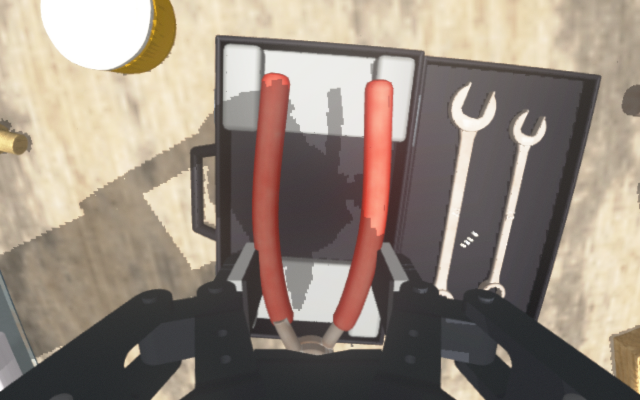

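Over the case: its far rim corners at (218,37) and (424,50); pliers closed over the bay. Recheck the case position from these.

```bash
python3 - <<'E'
from h import *
ci=np.load('w6ci.npy',allow_pickle=True).item()
q=toz(ci,[[218,37],[424,51]],.034)[:,:2];print(q.round(4),np.linalg.norm(q[1]-q[0]))
v=q[1]-q[0];v/=np.linalg.norm(v);print('yaw',np.degrees(np.arctan2(v[1],v[0])))
print('centre est',q.mean(0)-.109*np.array([-v[1],v[0]]))
y=np.radians(-9.6);print('with yaw -9.6',q.mean(0)-.109*np.array([-np.sin(y),np.cos(y)]))
# inner ledge edges, blocks' inner faces at z=.032
b=toz(ci,[[262,46],[376,57]],.032)[:,:2];print('blocks',b,np.linalg.norm(b[1]-b[0]), b.mean(0))
E
```

```text
[[0.4487 0.3964]
 [0.5759 0.3749]] 0.12899831936338824
yaw -9.598538361669942
centre est [0.49408053 0.27821159]
with yaw -9.6 [0.49407779 0.27821205]
blocks [[0.47497031 0.38834373]
 [0.54580317 0.37435728]] 0.07220051518958505 [0.51038674 0.3813505 ]
```

```bash
python3 -m inch '[{"dx":0.010,"dy":-0.0043,"dz":0.02,"rx":0,"ry":0,"rz":0},{"dx":0.010,"dy":-0.0043,"dz":0.05,"rx":0,"ry":0,"rz":0},{"dx":0.010,"dy":-0.0043,"dz":0.085,"rx":0,"ry":0,"rz":0},{"dx":0.010,"dy":-0.0043,"dz":0.105,"rx":0,"ry":0,"rz":0},{"dx":0.010,"dy":-0.0043,"dz":0.11,"rx":0,"ry":0,"rz":0}]'; python3 to.py '[.4972,.2896,.010]'
```

```text
time: 7.4
tool_pos: [0.4956, 0.2893, 0.029]
tool_rot: [-0.001, 0.743, 0.669, -0.002]
contact_force: [-1.8, 0.6, -2.6]
gripper_width: 0.559
grasp_force: 62.3
[0.49640053 0.2896013  0.02996895] 62.257553217496024 tool x ang 83.99347291532402 tilt [-0.002 -0.003 -1.   ]
[0.0001 0.0011 0.025 ]
```

```bash
python3 -m inch '[{"dx":0,"dy":0.001,"dz":0.008,"rx":0,"ry":0,"rz":0},{"dx":0,"dy":0.001,"dz":0.016,"rx":0,"ry":0,"rz":0},{"dx":0,"dy":0.001,"dz":0.022,"rx":0,"ry":0,"rz":0},{"dx":0,"dy":0.001,"dz":0.025,"rx":0,"ry":0,"rz":0},{"dx":0,"dy":0.001,"dz":0.025,"rx":0,"ry":0,"rz":0}]'; python3 to.py '[.4972,.2896,.008]'
```

```text
time: 7.95
tool_pos: [0.4983, 0.29, 0.0119]
tool_rot: [-0.0, 0.743, 0.669, -0.0]
contact_force: [0.3, -0.2, -1.5]
gripper_width: 0.56
grasp_force: 62.3
[0.49851993 0.29013075 0.01211603] 62.263653356640134 tool x ang 84.01304964584337 tilt [ 0. -0. -1.]
[-0.0008 -0.0016  0.0051]
```

```bash
python3 -m inch '[{"dx":0,"dy":0,"dz":0.0025,"rx":0,"ry":0,"rz":0},{"dx":0,"dy":0,"dz":0.0025,"rx":0,"ry":0,"rz":0}]'; python3 -m inch '[{"dx":0,"dy":0,"dz":0.002,"rx":0,"ry":0,"rz":0},{"dx":0,"dy":0,"dz":0.002,"rx":0,"ry":0,"rz":0}]'
```

```text
time: 8.2
tool_pos: [0.4985, 0.2901, 0.0101]
tool_rot: [-0.0, 0.743, 0.669, -0.0]
contact_force: [-1.0, -0.7, -2.7]
gripper_width: 0.56
grasp_force: 62.3
time: 8.4
tool_pos: [0.4986, 0.2902, 0.0085]
tool_rot: [0.0, 0.743, 0.669, 0.0]
contact_force: [0.2, 0.0, -2.5]
gripper_width: 0.564
grasp_force: 62.3
```

```bash
python3 -m inch '[{"dx":0,"dy":0,"dz":0.002,"rx":0,"ry":0,"rz":0},{"dx":0,"dy":0,"dz":0.002,"rx":0,"ry":0,"rz":0}]'; python3 -m inch '[{"dx":0,"dy":0,"dz":0.0015,"rx":0,"ry":0,"rz":0},{"dx":0,"dy":0,"dz":0.0015,"rx":0,"ry":0,"rz":0}]'
```

```text
time: 8.6
tool_pos: [0.4989, 0.2903, 0.0083]
tool_rot: [0.0, 0.743, 0.669, -0.0]
contact_force: [-4.0, -1.4, 6.4]
gripper_width: 0.563
grasp_force: 62.6
time: 8.8
tool_pos: [0.4991, 0.2903, 0.0083]
tool_rot: [0.0, 0.743, 0.669, -0.0]
contact_force: [-6.6, -3.1, 11.0]
gripper_width: 0.561
grasp_force: 63.0
```

Seated on the ledges (contact at the same TCP height as on the rest). Ease off, open part-way, retreat.

```bash
python3 -m inch '[{"dx":0,"dy":0,"dz":-0.003,"rx":0,"ry":0,"rz":0},{"dx":0,"dy":0,"dz":-0.003,"rx":0,"ry":0,"rz":0}]'; python3 -m inch '[{"dx":0,"dy":0,"dz":0,"rx":0,"ry":0,"rz":0},{"dx":0,"dy":0,"dz":0,"rx":0,"ry":0,"rz":0},{"dx":0,"dy":0,"dz":0,"rx":0,"ry":0,"rz":0},{"dx":0,"dy":0,"dz":0,"rx":0,"ry":0,"rz":0},{"dx":0,"dy":0,"dz":0,"rx":0,"ry":0,"rz":0}]' 0.5;python3 -m inch '[{"dx":0,"dy":0,"dz":-0.01,"rx":0,"ry":0,"rz":0},{"dx":0,"dy":0,"dz":-0.03,"rx":0,"ry":0,"rz":0},{"dx":0,"dy":0,"dz":-0.08,"rx":0,"ry":0,"rz":0},{"dx":-0.04,"dy":0,"dz":-0.14,"rx":0,"ry":0,"rz":0},{"dx":-0.1,"dy":0,"dz":-0.2,"rx":0,"ry":0,"rz":0}]'; python3 look.py w7 pliers
```

```text
time: 9.0
tool_pos: [0.4989, 0.2903, 0.0085]
tool_rot: [0.0, 0.743, 0.669, 0.001]
contact_force: [-0.2, 0.3, -2.3]
gripper_width: 0.558
grasp_force: 62.2
time: 9.5
tool_pos: [0.4986, 0.2901, 0.0081]
tool_rot: [0.0, 0.743, 0.669, 0.0]
contact_force: [-0.1, 0.4, -0.4]
gripper_width: 0.749
grasp_force: 0.0
time: 10.0
tool_pos: [0.4927, 0.2284, 0.1539]
tool_rot: [0.001, 0.742, 0.67, 0.002]
contact_force: [1.1, -1.1, 0.3]
gripper_width: 0.75
grasp_force: 0.0
10.0 [0.49270652 0.22843476 0.15387269] [[0.102, 0.995, 0.004], [0.995, -0.102, 0.001], [0.001, 0.003, -1.0]]
pliers 0.58 [316.6, 119.0, 70.6, 230.1]
[0.49694301 0.2897133 ] ((495.15826416015625, 280.0309753417969), (175.72332763671875, 54.4009895324707), 80.19205474853516)
```

View pics/w7.png

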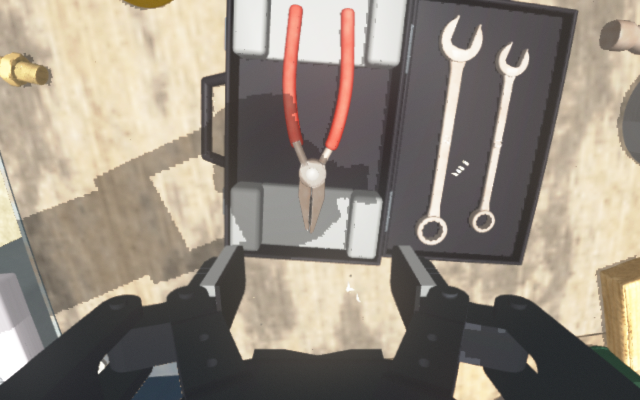

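The pliers lie closed (54.4 mm wide by 176 mm) and flat in the bay. They rest on both ledges, between the four blocks (inner faces near columns 262 and 352), and the gripper is clear.

```bash
python3 -m inch '[{"dx":0,"dy":0,"dz":0,"rx":0,"ry":0,"rz":0},{"dx":0,"dy":0,"dz":0,"rx":0,"ry":0,"rz":0}]'; python3 -c "
from plant import ticket; print(ticket.job_done())"
```

```text
time: 10.3
tool_pos: [0.4915, 0.2282, 0.1494]
tool_rot: [-0.0, 0.743, 0.669, -0.0]
contact_force: [-0.1, -0.5, 0.0]
gripper_width: 0.749
grasp_force: 0.0
the job is handed in; nothing more can be done
None
```

The pliers are squeezed shut and lying flat lengthwise in the case bay, still closed in the last picture (54 mm wide). I handed the job in at 10.3 s with the gripper clear; no verdict came back.

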